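# Lock the hand-lap board into its drip tray

### The arm

A 6-joint arm with a two-finger parallel gripper is mounted at the origin on a cart in front of the work surface, level with it; the furniture and walls round the work are solid. World frame = base frame: x ahead of the robot, y to its left, z up, the work surface at z = 0. Lengths are in m, angles in rad, forces in N, time in s.
With the tool pointing down it reaches from about 0.325 to 0.775 m from the base axis. Payload 9.3 kg.
Tool frame: the origin (TCP) lies midway between the tips of the shut fingers; the grasp point (between the pads) lies 19 mm behind it (manip.hold_point_z is the distance from the TCP to the grasp point, in m); y points along the fingers, z is the direction in which the jaws open and shut, and the axes are right-handed (so a half turn about y gives the same grasp; the last joint's range is limited). The gripper opens to 85 mm and grips with 20 to 120 N. Pads are 22 mm wide; open, the fingers measure 114 mm over their backs; the gripper's body (76 mm by 85 mm) begins 54 mm behind the grasp point. The pads swing forward as they close: fully open they stand 13 mm farther back than shut.
Start: joints at [1.172, 0.259, 0.021, 1.334, 0, 1.418], TCP at [0.134, 0.533, 0.231] pointing down, gripper open.
Joint ranges: [-3.04, 3.04], [-0.91, 1.82], [-1.04, 1.36], [-1.92, 1.95], [-1.52, 1.45], [-3.14, 3.14]. Speed limits (rad/s): [2.22, 2.22, 2.79, 3.14, 3.14, 3.14].

### API

Orientations are given as a rotation vector (axis times angle).
In Python, from workcell import manip gives the robot as it stands.
- The arm moves only by the tool play_rows, never from a script. Its argument "deltas" is a list of rows, each a list of 3 entries, a list of its own where there are three numbers: the shift along the tool's x, y, z in m, then the turn, a rotation vector about the tool's x, y, z in degrees, then the opening, from 0 (shut) to 1 (fully open). In form: [[[dx, dy, dz], [rx, ry, rz], hand], ...]. A call has 1 to 8 rows; each row shifts and turns the commanded pose from where the row before left it, along the tool's axes as they then stand; what a row does not reach is not made up. A row lasts 1/12 s, in which the tool goes at most 41.7 mm and 7.16 degrees, less where a joint would pass 70% of its speed; a pose out of reach is approached as far as the arm can. A call is refused whole if a number of a shift passes 0.0417 or a number of a turn 7.16, either way. A call with a gripper value outside its range is refused whole. The fingers move at their own pace and stop on an object; "grip_force" is the grip in N (left out, the last holds). Time passes only in rows, so rows that do not move let the fingers close. It gives the time, the measured TCP pose, the force and the opening at its end, in the units of the state.
- manip.read_state(): the state, without advancing time (a new reading comes with each control period).
- manip.snapshot(name): name is "scene" or "top" or "wrist"; returns the picture (480x640x3 uint8, red, green, blue); there is no depth.
- manip.camera_info(name): a dict with "fx", "fy", "cx", "cy" (pixels), "rvec" (rotation vector, rad) and "tvec" (3), from world to camera coordinates, as OpenCV has them; the wrist camera has in their place "tool_from_camera" (4x4, takes a point from camera to tool coordinates, whose origin is the TCP and whose axes are the tool frame's). Camera axes: x right, y down, z forward; pixel columns grow to the right and rows downward; lengths in m; the calibration is good to about 2 mm. The wrist camera is an equidistant fisheye: a pixel r from the principal point sees the ray r / f radians off the axis. A picture is of the moment at which its call begins: read the wrist's pose just before it. camera_info takes no time and is no camera call.
- manip.sign_off(): hands the job in, once; it reports no verdict.
The state is a dict: "time": time; "qpos": joint angles; "joint_velocities": joint speeds; "tau": joint torques, N m; "tcp_pos": TCP position; "ee_rot": TCP orientation; "wrist_force": force on the tool from outside, world axes, zero at the start; "wrist_torque": the same for the moment, N m; "opening": finger opening in m.
Only numpy, scipy, OpenCV 4.12 (cv2) and the standard library are available. Lean on these libraries where they do the work, as an engineer would, in place of code of your own. Each camera call takes 0.05 s, during which the arm holds its last target.

### The job

Get the hand-lapping station ready for work: with the fingertips, push the plywood lap board along the rails of its drip tray until the cleat under its leading end drops into the notches and the board lies flat, not past them. Then swing the wooden turn-button a quarter turn, so that it lies square across the board and holds it down. Only push: do not pick the board up, and leave the two stone slabs and the powder jar where they are.

Things in the scene. Friction and masses are not known exactly. Their poses are not given: they have to be found in the camera images.
- drip_tray: Drip tray, fixed: steel pan between two white side rails, 260 x 136 x 64 mm. Origin: centre of its underside. x: along the rails, the way the board must slide; y across; z up. Side walls 16 mm thick (|y| 52 to 68, top z = 64) guide the board, 2 mm to spare each side. Inside them ledges (|y| 38 to 52, top z = 45) carry it. Between the ledges open down to z = 7; the end wall behind the board is 30 mm high.
- notch (a point): Middle of the pair of notches in the ledges: half-way between the ledges, at their top (x = 85, y = 0, z = 45 mm in the tray's frame, axes as the tray's). Each notch is 18 mm long in x and 10 mm deep. The ledges go on beyond at the same height to x = 130, so a board shoved too fast can ride over the notches.
- lap_board: Lap board, loose, 0.4 to 0.75 kg: plywood 140 (x, along the rails) x 100 x 18 mm with a grooved steel plate 2.3 mm high on top that leaves the leading 43 mm bare. Origin: centre of the plywood's underside. Under its leading (+x) end runs a cleat across: x = 52 to 64 mm, 8 mm deep. It starts 30 to 80 mm short of its seat, the cleat riding on the ledges (tilt 0.066 rad). Sliding takes about 1 to 6 N.
- board_near (a point): Middle of the board's rear (-x) end face, half-way up its 18 mm: the place to push on, reached from above, about 54 mm above the worktop. Axes as the board's.
- board_far (a point): Middle of the upper edge of the board's leading (+x) end: 72 mm above the worktop while the cleat rides on the ledges, 63 mm once it has dropped in and the board lies flat (board top z = 63). It is then at x = 97 mm in the tray's frame, give or take 3: the notch walls stop the cleat either way.
- turn_button (a joint): Dark wooden turn-button on the +y side wall near the notches, 63 x 16 mm, z = 66.5 to 80.5 mm, pivoted near one end. 0: along the wall, pointing to tray +x; grows as its free end swings inward over the board (clockwise from above); 1.57: square across, 3.5 mm above the flat board. Starts -0.5 to -0.05, moves at 1 to 2 N, stays where left, no stop. A board not dropped in blocks it.
- button_pivot (a point): The turn-button's upright axis, half-way up the button's thickness: x = 73, y = 60, z = 73.5 mm in the tray's frame. Axes as the tray's. The button's round end reaches 8 mm behind it.
- button_tip (a point): Free, round end of the turn-button, half-way up its thickness, 55 mm from the axis. Its x axis points outward along the button.
- jasper_slab: Bystander: brown striped stone slab, 54 x 71 x 8 mm, lying flat left of the tray. Origin: centre of its underside.
- agate_slab: Bystander: blue striped stone slab, 64 x 94 x 6 mm, lying flat left of the tray. Origin: centre of its underside.
- powder_jar: Bystander: pink screw-lid jar with a black lid, 52 mm across, 69 mm high, standing behind the right end of the tray. Origin: centre of its underside.

How it is judged:
On the way, in this order (a step that is already met when the one before it is completed fails the run):
1. the board has dropped into the notches and lies flat, before the turn-button is swung over it (x of board_far in the frame of drip_tray between 0.091 and 0.103 m and z of board_far in the frame of drip_tray between 0.059 and 0.0655 m and z of board_near in the frame of drip_tray between 0.049 and 0.058 m and angle between the x axis of lap_board and the x axis of drip_tray, either way round below 0.07 rad and value of joint turn_button below 0.5 rad), for 0.2 s.
2. the turn-button lies across the seated board (x of board_far in the frame of drip_tray between 0.091 and 0.103 m and z of board_far in the frame of drip_tray between 0.059 and 0.0655 m and z of board_near in the frame of drip_tray between 0.049 and 0.058 m and angle between the x axis of lap_board and the x axis of drip_tray, either way round below 0.07 rad and value of joint turn_button between 1.2 and 1.95 rad), for 0.2 s.
At the end, for the whole second after the job is handed in: The board lies flat on its rails (leading end's top edge 59 to 65.5 mm above the tray's underside) with its cleat in the notches (leading end at x = 97 mm in the tray's frame, within 6 mm) and at rest, and the turn-button stands between 1.2 and 1.95 rad, across the board (all of step 2 and linear speed of lap_board below 0.01 m/s); the robot touches nothing.
It fails at once if the board is lifted: an end rises more than 13 mm above the height at which it slides (height (world z) of board_far above 0.085 m or height (world z) of board_near above 0.068 m).
It fails at once if a stone slab or the powder jar is pushed more than 20 mm (distance of any of jasper_slab, agate_slab, powder_jar from where it was at the start of the episode above 0.02 m).
It also fails if it takes over 54 s, if anything falls off the work surface, if the arm or the gripper's body presses on something with over 40 N, if the wrist force passes 120 N, or if a joint passes its speed limit or range.

## Working session

There is one attempt and no reset: what is moved stays moved. The work goes in short steps, Python scripts to look and compute and a tool call to move; the robot and the scene stay as the last step left them, time stands still between calls to the robot, and variables do not carry over. Pictures are saved under pics/ and viewed, and the job is handed in when it is done.

Besides the shell and the picture viewer there is one more tool, called after "Call:" by a JSON object that holds its "op" and its "data". play_rows: Moves the arm, as the interface text tells. Its arguments: {"type":"object","properties":{"deltas":{"type":"array"},"grip_force":{"type":"number"}},"required":["deltas"]}

```bash
ls; mkdir -p pics
python3 - <<'E'
from workcell import manip
import cv2
s=manip.read_state();print(s)
for n in("scene","top"):
    cv2.imwrite(f"pics/{n}0.png",manip.snapshot(n)[:,:,::-1]);print(n,manip.camera_info(n))
print(manip.camera_info("wrist"))
E
```

```text
pics
{'time': 0.0, 'qpos': array([ 1.17238119e+00,  2.59177184e-01,  2.07345173e-02,  1.33371607e+00,
       -1.62220837e-05,  1.41819587e+00]), 'joint_velocities': array([ 2.31953238e-04,  2.58104768e-05, -1.18346038e-03,  1.29964026e-03,
        1.61234903e-03,  1.42761005e-03]), 'tau': array([-2.20701240e-04, -5.55644524e+01,  3.44530106e+01,  1.38230628e-02,
       -3.54909835e-04,  1.47530619e-05]), 'tcp_pos': array([0.13373181, 0.53318324, 0.23066361]), 'ee_rot': array([-1.56348503,  0.19328882, -0.19272991]), 'wrist_force': array([0.11497241, 0.03620029, 0.24206228]), 'wrist_torque': array([ 0.0116355 ,  0.01206385, -0.04153024]), 'opening': 0.08595673307906576}
scene {'fx': 493.6938630729897, 'fy': 493.6938630729897, 'cx': 314.444076336211, 'cy': 235.7234394258563, 'rvec': array([ 2.32928172, -0.57895982,  0.21429979]), 'tvec': array([-0.36723726,  0.32530893,  0.85477502])}
top {'fx': 515.1971067316541, 'fy': 515.1971067316541, 'cx': 322.34469804516266, 'cy': 248.38705866920586, 'rvec': array([ 2.18363224, -2.21950774,  0.05901857]), 'tvec': array([0.20131199, 0.5169283 , 0.98236231])}
{'fx': 371.64829954431775, 'fy': 371.64829954431775, 'cx': 325.6588561724857, 'cy': 236.10835769567583, 'tool_from_camera': array([[-2.91624623e-04,  9.56444536e-01,  2.91913966e-01,
        -7.47290193e-02],
       [ 6.09636821e-04, -2.91913754e-01,  9.56444451e-01,
        -1.43373321e-01],
       [ 9.99999772e-01,  4.56884255e-04, -4.97954568e-04,
         1.09873418e-03],
       [ 0.00000000e+00,  0.00000000e+00,  0.00000000e+00,
         1.00000000e+00]])}
```

View pics/scene0.png

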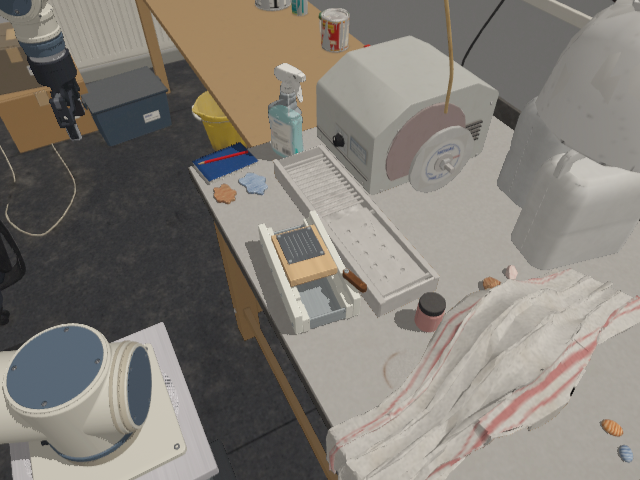

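View pics/top0.png

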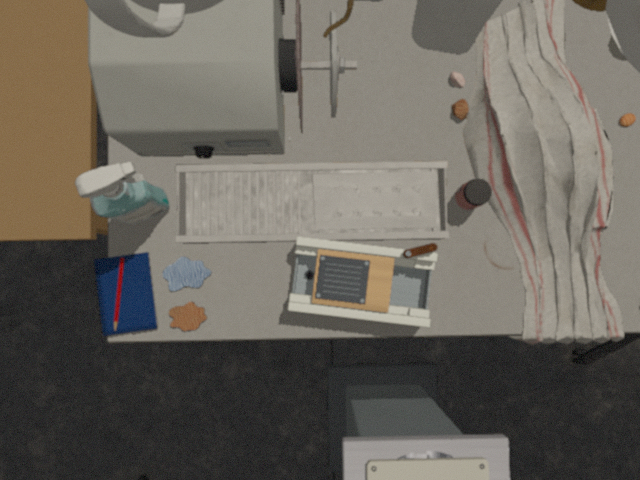

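The top view shows the tray at about (365,282) with +x to the image right (world −y). The board spans columns 312–395, and the button's pivot is near (408,253) with its tip near (437,246). I'll enlarge both views.

Run:
```python
import cv2
a=cv2.imread("pics/top0.png")[225:335,280:445];cv2.imwrite("pics/topc.png",cv2.resize(a,None,fx=4.8,fy=4.8,interpolation=cv2.INTER_CUBIC))
a=cv2.imread("pics/scene0.png")[200:335,250:380];cv2.imwrite("pics/scenec.png",cv2.resize(a,None,fx=4.4,fy=4.4,interpolation=cv2.INTER_CUBIC))
```

```text
(no output)
```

View pics/topc.png

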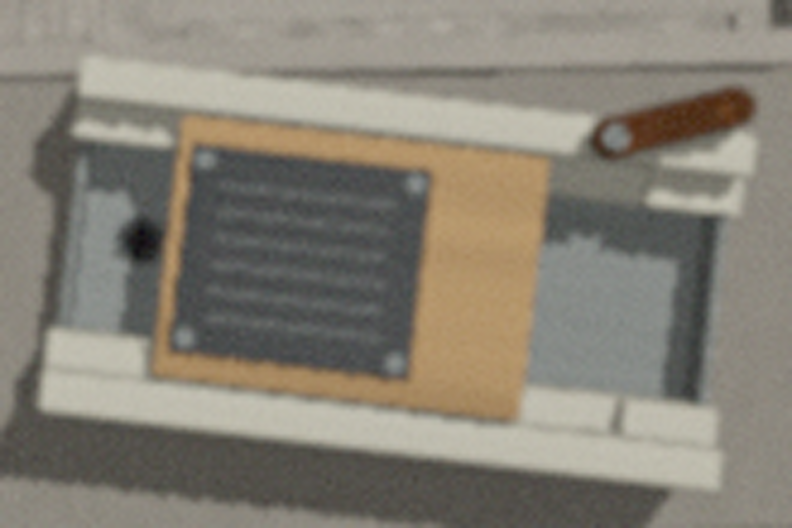

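View pics/scenec.png

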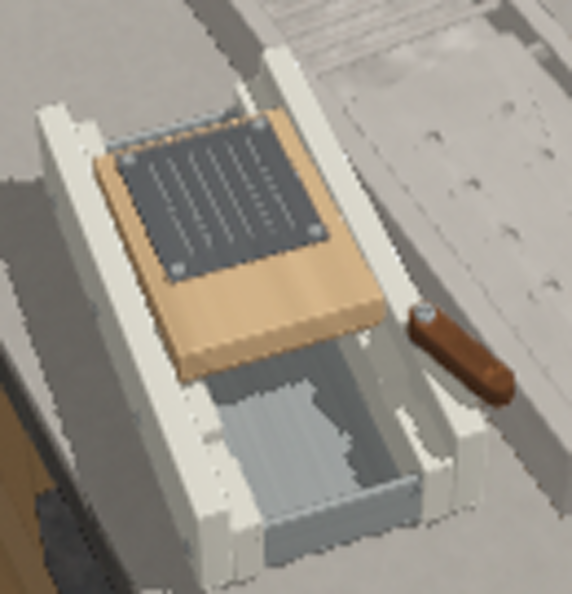

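```bash
cat > h.py <<'E'
import numpy as np, cv2
from workcell import manip
def ray(name,uv,z):
    c=manip.camera_info(name);R,_=cv2.Rodrigues(c['rvec']);C=-R.T@c['tvec']
    d=R.T@np.array([(uv[0]-c['cx'])/c['fx'],(uv[1]-c['cy'])/c['fy'],1]);return C+d*(z-C[2])/d[2]
E
python3 - <<'E'
from h import *
from scipy.spatial.transform import Rotation as Ro
np.set_printoptions(precision=4,suppress=True)
T=lambda p,z:ray('top',(280+(p[0]+.5)/4.8-.5,225+(p[1]+.5)/4.8-.5),z)
S=lambda p,z:ray('scene',(250+(p[0]+.5)/4.4-.5,200+(p[1]+.5)/4.4-.5),z)
c=[T(p,.064) for p in((80,57),(757,137),(720,488),(40,410))]
print('tray',c, [np.linalg.norm(c[i]-c[i-1]) for i in range(4)])
o=np.mean(c,0);x=(c[1]+c[2]-c[0]-c[3])[:2];x/=np.linalg.norm(x);y=np.array([-x[1],x[0]])
print('o',o,'x',x,np.degrees(np.arctan2(x[1],x[0])))
loc=lambda P:((P[:2]-o[:2])@x*1e3,(P[:2]-o[:2])@y*1e3)
for n,p,z in(('rear+',(182,117),.064),('lead+',(549,156),.072),('lead-',(520,418),.072),('rear-',(152,377),.063),('piv',(617,137),.0805),('tip',(748,95),.0805)):
    P=T(p,z);print(n,P,loc(P))
for n,p,z in(('tray+f',(487,432),.064),('tray-f',(200,515),.064),('tray-r',(38,115),.064),('tray+r',(270,50),.064),('piv',(424,313),.0805),('lead+',(383,296),.072),('lead-',(180,355),.072)):
    P=S(p,z);print('S',n,P,loc(P))
print(Ro.from_rotvec(manip.read_state()['ee_rot']).as_matrix())
E
```

```text
tray [array([0.5403, 0.2406, 0.064 ]), array([ 0.5056, -0.0167,  0.064 ]), array([0.373 , 0.0008, 0.064 ]), array([0.4067, 0.2576, 0.064 ])] [np.float64(0.13460419115155114), np.float64(0.25962583595807764), np.float64(0.13377782938079635), np.float64(0.25893994931873726)]
o [0.4564 0.1206 0.064 ] x [-0.1319 -0.9913] -97.57840281603814
rear+ [0.5168 0.2021 0.064 ] (np.float64(-88.79452418811343), np.float64(49.088557057699006))
lead+ [0.4994 0.0639 0.072 ] (np.float64(50.496151460210726), np.float64(50.14492486305858))
lead- [0.4013 0.077  0.072 ] (np.float64(50.411223406789055), np.float64(-48.91469474548398))
rear- [0.4184 0.215  0.063 ] (np.float64(-88.6545609257671), np.float64(-50.13896583123984))
piv [0.5059 0.0395 0.0805] (np.float64(73.80328972497603), np.float64(59.766840114933025))
tip [ 0.5208 -0.01    0.0805] (np.float64(120.88949929083496), np.float64(81.10146334166416))
S tray+f [ 0.505  -0.0198  0.064 ] (np.float64(132.7141537515059), np.float64(66.7084261164864))
S tray-f [0.3748 0.0007 0.064 ] (np.float64(129.593282348887), np.float64(-65.0343192672505))
S tray-r [0.4081 0.2527 0.064 ] (np.float64(-124.61889226461089), np.float64(-65.31227021560157))
S tray+r [0.532  0.2391 0.064 ] (np.float64(-127.49585383530062), np.float64(59.320408981350184))
S piv [0.5071 0.0399 0.0805] (np.float64(73.23032828482508), np.float64(60.93242766372651))
S lead+ [0.4994 0.0633 0.072 ] (np.float64(51.11991313084637), np.float64(50.13631265120683))
S lead- [0.4024 0.0764 0.072 ] (np.float64(50.86868374732576), np.float64(-47.725098813256714))
[[ 0.9699 -0.0005  0.2433]
 [-0.2433 -0.0011  0.9699]
 [-0.0002 -1.     -0.0011]]
```

Both views agree with the given sizes: the tray measures 259.5×134 mm against 260×136. The tray centre is about (0.456, 0.121) with yaw −97.6°. The board's leading end is at tray x ≈ 50.5, so it has 46.5 mm to go. The button stands at about −0.4 rad. Next I turn the tool −6.5° about its y and move over the gap behind the board.

Call:
{"op": "play_rows", "data": {"deltas": [[[0,0,0],[0,-6.5,0],0],[[0.029,0,-0.02],[0,0,0],0],[[0.029,0,-0.02],[0,0,0],0],[[0.029,0,-0.02],[0,0,0],0],[[0.029,0,-0.02],[0,0,0],0],[[0.029,0,-0.02],[0,0,0],0],[[0.029,0,-0.02],[0,0,0],0],[[0.029,0,-0.02],[0,0,0],0]]}}

```text
time: 0.77
tcp_pos: [0.3174, 0.3665, 0.2311]
ee_rot: [-1.569, 0.104, -0.104]
wrist_force: [1.0, 1.6, -0.0]
opening: -0.0007
```

Call:
{"op": "play_rows", "data": {"deltas": [[[0.029,0,-0.02],[0,0,0],0],[[0.029,0,-0.02],[0,0,0],0],[[0.029,0,-0.02],[0,0,0],0],[[0.029,0,-0.02],[0,0,0],0],[[0.029,0,-0.02],[0,0,0],0],[[0,0,0],[0,0,0],0],[[0,0,0],[0,0,0],0]]}}

```text
time: 1.35
tcp_pos: [0.4481, 0.2483, 0.2306]
ee_rot: [-1.569, 0.108, -0.106]
wrist_force: [-0.8, -0.5, -0.1]
opening: 0.0003
```

```bash
cat >> h.py <<'E'
from scipy.spatial.transform import Rotation as Ro
np.set_printoptions(precision=4,suppress=True)
O=np.array([.4562,.1206]);X=np.array([-.1319,-.9913]);Y=np.array([.9913,-.1319])
def L(P): return np.array([(P[:2]-O)@X,(P[:2]-O)@Y,P[2]])*1e3
def st():
    s=manip.read_state();M=Ro.from_rotvec(s['ee_rot']).as_matrix()
    print(round(s['time'],2),'tray',L(s['tcp_pos']),'toolx',M[:,0],'z',M[:,2],'F',s['wrist_force'],s['opening'])
E
python3 - <<'E'
from h import *
st()
for n in("wrist","scene"): cv2.imwrite(f"pics/{n}1.png",manip.snapshot(n)[:,:,::-1])
E
```

```text
1.35 tray [-125.4809  -24.8669  230.6094] toolx [ 0.9908 -0.1353 -0.0012] z [ 0.1353  0.9908 -0.0006] F [-0.7566 -0.5187 -0.0656] 0.00025647894873386147
```

View pics/wrist1.png

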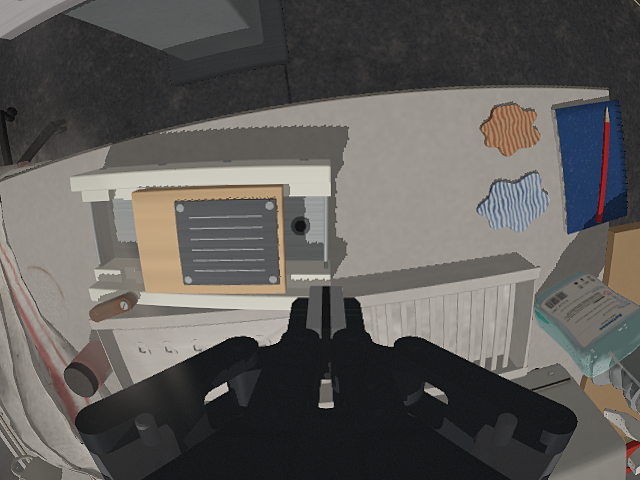

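View pics/scene1.png

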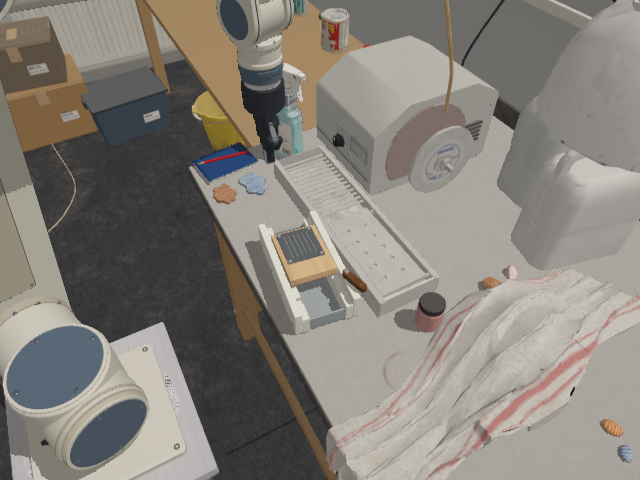

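The wrist view shows the shut fingertips at about (327,290), right of the board's rear edge (285,240), with the board and button undisturbed. Centring on the tray and descending to z ≈ 0.08.

Call:
{"op": "play_rows", "data": {"deltas": [[[0.0125,0.01,-0.007],[0,0,0],0],[[0.0125,0.02,-0.007],[0,0,0],0],[[0,0.03,0],[0,0,0],0],[[0,0.03,0],[0,0,0],0],[[0,0.03,0],[0,0,0],0],[[0,0.03,0],[0,0,0],0],[[0,0,0],[0,0,0],0],[[0,0,0],[0,0,0],0]]}}

```text
time: 2.12
tcp_pos: [0.4689, 0.2327, 0.0806]
ee_rot: [-1.569, 0.105, -0.101]
wrist_force: [1.1, 0.4, 0.7]
opening: -0.0004
```

Run:
```python
from h import *
st()
a=manip.snapshot("top")[225:335,280:445,::-1];cv2.imwrite("pics/t2.png",cv2.resize(a,None,fx=4.8,fy=4.8,interpolation=cv2.INTER_CUBIC))
for n in("wrist",): cv2.imwrite(f"pics/{n}2.png",manip.snapshot(n)[:,:,::-1])
```

```text
2.12 tray [-112.8013   -2.2337   80.5825] toolx [ 0.9914 -0.1306 -0.0028] z [ 0.1306  0.9914 -0.0013] F [1.1132 0.3759 0.667 ] -0.0004216532190772248
```

View pics/wrist2.png

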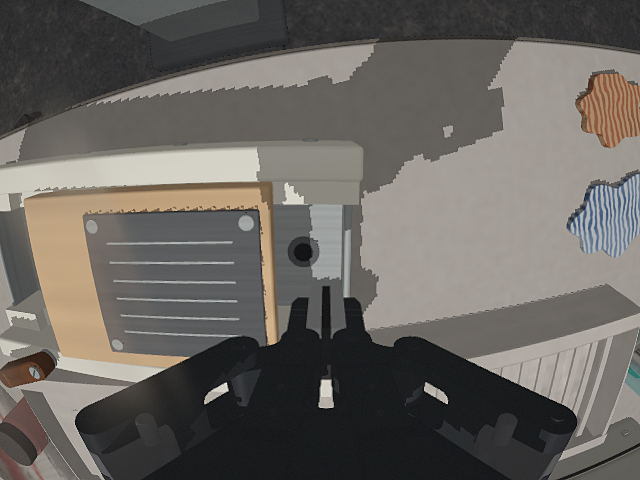

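View pics/t2.png

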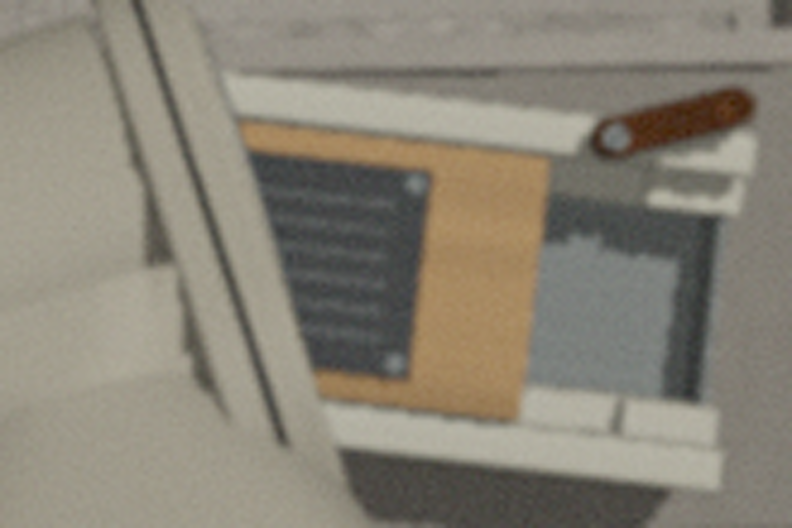

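The fingers hang just behind the board's rear edge, between the walls, with clearance. Descending to z ≈ 0.047.

Call:
{"op": "play_rows", "data": {"deltas": [[[0.002,0.012,0],[0,0,0],0],[[0,0.012,0],[0,0,0],0],[[0,0.01,0],[0,0,0],0],[[0,0,0],[0,0,0],0],[[0,0,0],[0,0,0],0]]}}

```text
time: 2.63
tcp_pos: [0.4723, 0.2324, 0.048]
ee_rot: [-1.568, 0.103, -0.104]
wrist_force: [-0.6, 0.6, -0.2]
opening: -0.0002
```

Call:
{"op": "play_rows", "data": {"deltas": [[[0,0,-0.003],[0,0,0],0],[[0,0,-0.003],[0,0,0],0],[[0,0,-0.002],[0,0,0],0],[[0,0,-0.002],[0,0,0],0],[[0,0,-0.002],[0,0,0],0],[[0,0,0],[0,0,0],0]]}}

```text
time: 3.13
tcp_pos: [0.4707, 0.2203, 0.0476]
ee_rot: [-1.568, 0.104, -0.104]
wrist_force: [0.6, 2.2, 0.7]
opening: 0.0002
```

Run:
```python
from h import *
st()
a=manip.snapshot("top")[225:335,280:445,::-1];cv2.imwrite("pics/t3.png",cv2.resize(a,None,fx=4.8,fy=4.8,interpolation=cv2.INTER_CUBIC))
```

```text
3.13 tray [-100.7045    1.1902   47.5905] toolx [ 0.9912 -0.1322  0.0005] z [0.1322 0.9912 0.0008] F [0.6355 2.1564 0.6814] 0.00019643264414837143
```

View pics/t3.png

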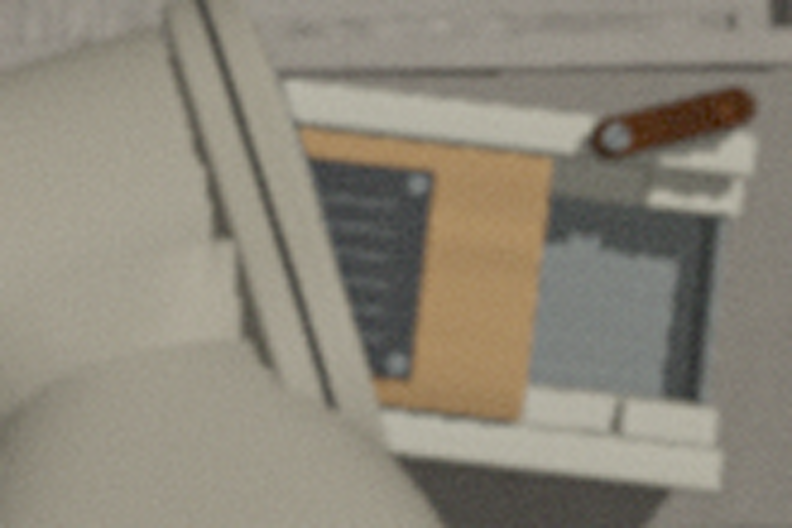

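The leading edge at crop x ≈ 551 has only just moved and the force is about 2 N, so contact has begun with the TCP about 12 mm behind the rear face. I push about 30 mm, then go slowly.

Call:
{"op": "play_rows", "data": {"deltas": [[[0,0,-0.003],[0,0,0],0],[[0,0,-0.003],[0,0,0],0],[[0,0,-0.003],[0,0,0],0],[[0,0,-0.003],[0,0,0],0],[[0,0,-0.003],[0,0,0],0],[[0,0,-0.003],[0,0,0],0],[[0,0,-0.003],[0,0,0],0],[[0,0,-0.003],[0,0,0],0]]}}

```text
time: 3.85
tcp_pos: [0.4676, 0.1969, 0.0475]
ee_rot: [-1.567, 0.103, -0.104]
wrist_force: [0.5, 4.4, 2.0]
opening: -0.0001
```

Call:
{"op": "play_rows", "data": {"deltas": [[[0,0,-0.002],[0,0,0],0],[[0,0,-0.002],[0,0,0],0],[[0,0,-0.002],[0,0,0],0],[[0,0,-0.001],[0,0,0],0],[[0,0,-0.001],[0,0,0],0],[[0,0,-0.001],[0,0,0],0],[[0,0,0],[0,0,0],0]]}}

```text
time: 4.43
tcp_pos: [0.4663, 0.1878, 0.0475]
ee_rot: [-1.568, 0.103, -0.104]
wrist_force: [0.9, 4.4, 2.9]
opening: 0.0003
```

Run:
```python
from h import *
st()
a=manip.snapshot("top")[225:335,280:445,::-1];cv2.imwrite("pics/t4.png",cv2.resize(a,None,fx=4.8,fy=4.8,interpolation=cv2.INTER_CUBIC))
a=manip.snapshot("scene")[200:335,250:380,::-1];cv2.imwrite("pics/s4.png",cv2.resize(a,None,fx=4.4,fy=4.4,interpolation=cv2.INTER_CUBIC))
```

```text
4.43 tray [-67.9184   1.1548  47.4722] toolx [ 0.9913 -0.1318  0.0004] z [0.1318 0.9913 0.0007] F [0.9025 4.3736 2.889 ] 0.0003401838775976515
```

View pics/t4.png

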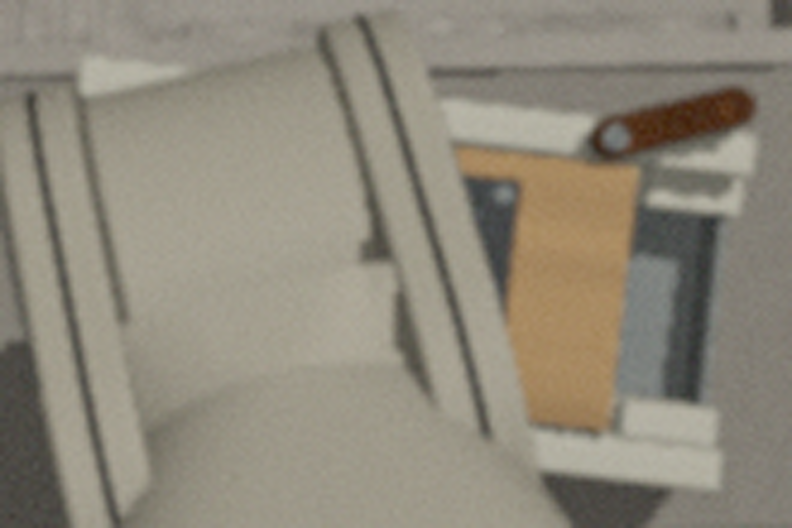

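View pics/s4.png

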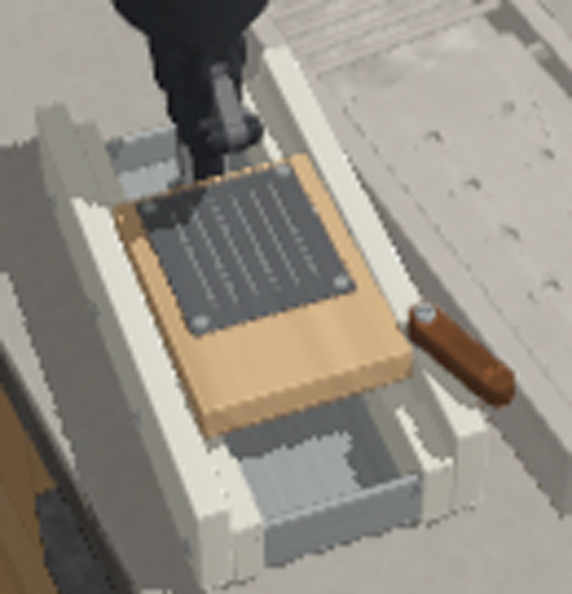

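The leading edge, at crop columns ~639/610, is at tray x ≈ 84, with about 12 mm left. Continuing at 1 mm per row.

Call:
{"op": "play_rows", "data": {"deltas": [[[0,0,-0.001],[0,0,0],0],[[0,0,-0.001],[0,0,0],0],[[0,0,-0.001],[0,0,0],0],[[0,0,-0.001],[0,0,0],0],[[0,0,-0.001],[0,0,0],0],[[0,0,-0.001],[0,0,0],0],[[0,0,-0.001],[0,0,0],0],[[0,0,-0.001],[0,0,0],0]]}}

```text
time: 5.2
tcp_pos: [0.4652, 0.18, 0.0475]
ee_rot: [-1.568, 0.103, -0.104]
wrist_force: [0.2, 1.8, 2.4]
opening: -0.0001
```

Call:
{"op": "play_rows", "data": {"deltas": [[[0,0,-0.001],[0,0,0],0],[[0,0,-0.001],[0,0,0],0],[[0,0,0],[0,0,0],0]]}}

```text
time: 5.45
tcp_pos: [0.4647, 0.1776, 0.0473]
ee_rot: [-1.568, 0.104, -0.104]
wrist_force: [0.6, 4.1, 1.5]
opening: 0.0001
```

Run:
```python
from h import *
st()
a=manip.snapshot("scene")[200:335,250:380,::-1];cv2.imwrite("pics/s5.png",cv2.resize(a,None,fx=4.4,fy=4.4,interpolation=cv2.INTER_CUBIC))
```

```text
5.45 tray [-57.6606   0.9059  47.2661] toolx [ 0.9913 -0.132  -0.0001] z [0.132  0.9913 0.0001] F [0.6181 4.0771 1.4792] 0.00011944642409071206
```

View pics/s5.png

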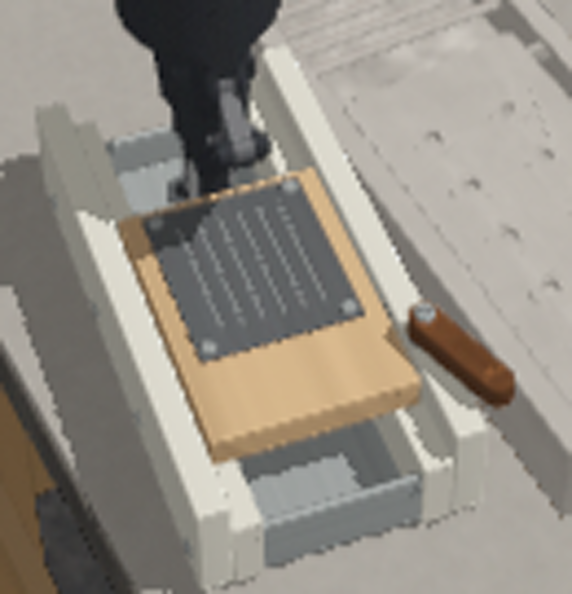

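The board's leading corners are now at about (421,382) and (217,445) in this crop, and it looks lower against the walls. I'll check it in both views.

Run:
```python
from h import *
for z in(.063,.072):
  for p in((421,377),(216,440)): print(z,L(ray('scene',(250+p[0]/4.4,200+p[1]/4.4),z)))
a=manip.snapshot("top")[225:335,280:445,::-1];cv2.imwrite("pics/t5.png",cv2.resize(a,None,fx=4.8,fy=4.8,interpolation=cv2.INTER_CUBIC))
```

```text
0.063 [95.1248 52.0829 63.    ]
0.063 [ 95.5096 -45.2419  63.    ]
0.072 [101.352   49.1484  72.    ]
0.072 [101.7324 -47.0526  72.    ]
```

View pics/t5.png

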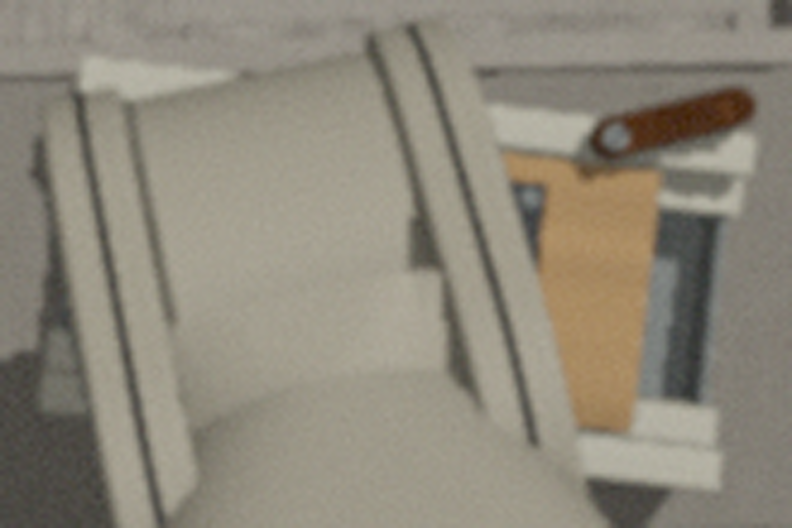

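Run:
```python
from h import *
def P(n):
    c=manip.camera_info(n);R,_=cv2.Rodrigues(c['rvec']);K=np.array([[c['fx'],0,c['cx']],[0,c['fy'],c['cy']],[0,0,1]]);return K@np.c_[R,c['tvec']]
for t,s in(((661,170),(421,377)),((634,430),(216,440)),((549,156),(383,296)),((520,418),(180,355))):
    tu=np.array([280+t[0]/4.8,225+t[1]/4.8]);su=np.array([250+s[0]/4.4,200+s[1]/4.4])
    X=cv2.triangulatePoints(P('top'),P('scene'),tu,su)[:,0];print(L(X[:3]/X[3]), 'top@63',L(ray('top',tu,.063)))
```

```text
[95.6858 50.653  64.1619] top@63 [95.5982 49.7662 63.    ]
[ 96.1708 -47.5343  64.8134] top@63 [ 95.9692 -49.4142  63.    ]
[51.6043 50.3186 71.2082] top@63 [52.5945 50.1249 63.    ]
[ 51.5734 -48.2625  71.8279] top@63 [ 52.506 -49.889  63.   ]
```

Triangulation puts the leading edge at x ≈ 95.7, z ≈ 64.5 mm. It was 71.5 mm before, so the board has dropped in and lies flat. Backing off, rising and moving to the outer side of the button.

Call:
{"op": "play_rows", "data": {"deltas": [[[0,0,0.006],[0,0,0],0],[[0,0,0.008],[0,0,0],0],[[0,-0.02,0],[0,0,0],0],[[0,-0.03,0],[0,0,0],0],[[0,-0.03,0],[0,0,0],0],[[0,-0.02,0],[0,0,0],0],[[0.016,0,-0.022],[0,0,0],0],[[0.02,0,-0.03],[0,0,0],0]]}}

```text
time: 6.22
tcp_pos: [0.4957, 0.1367, 0.1488]
ee_rot: [-1.568, 0.099, -0.103]
wrist_force: [1.0, 0.0, -0.2]
opening: 0.0002
```

Call:
{"op": "play_rows", "data": {"deltas": [[[0.02,0,-0.03],[0,0,0],0],[[0.02,0,-0.03],[0,0,0],0],[[0.02,0,-0.03],[0,0,0],0],[[0.007,0,-0.028],[0,0,0],0],[[0,0,0],[0,0,0],0],[[0,0,0],[0,0,0],0]]}}

```text
time: 6.72
tcp_pos: [0.5464, 0.0083, 0.1467]
ee_rot: [-1.569, 0.107, -0.105]
wrist_force: [0.1, -0.1, -0.4]
opening: -0.0001
```

Run:
```python
from h import *
st()
cv2.imwrite("pics/w6.png",manip.snapshot("wrist")[:,:,::-1])
a=manip.snapshot("scene")[170:335,250:440,::-1];cv2.imwrite("pics/s6.png",cv2.resize(a,None,fx=3.6,fy=3.6,interpolation=cv2.INTER_CUBIC))
```

```text
6.72 tray [ 99.3888 104.1894 146.6792] toolx [ 0.9909 -0.1347 -0.0014] z [ 0.1347  0.9909 -0.0005] F [ 0.1367 -0.1005 -0.4484] -8.452067923164952e-05
```

View pics/w6.png

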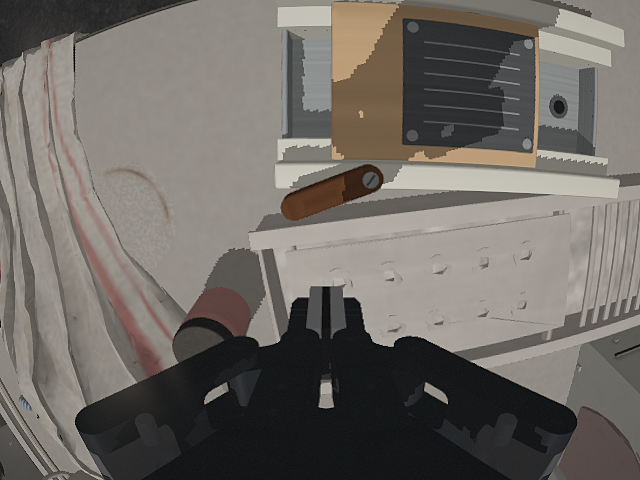

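View pics/s6.png

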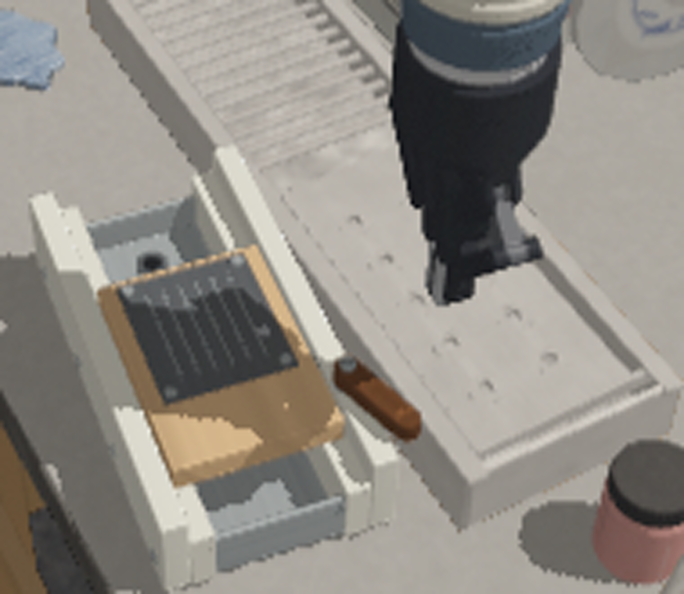

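The board sits flat in the notches. The button's pivot is at (372,180) and its tip at (290,207) in the wrist view. The fingers are on its outer side, above the open grey tray (rim about 30 mm). Descending to z ≈ 0.069.

Call:
{"op": "play_rows", "data": {"deltas": [[[0,0.025,0],[0,0,0],0],[[0,0.025,0],[0,0,0],0],[[0,0.02,0],[0,0,0],0],[[0,0.008,0],[0,0,0],0],[[0,0,0],[0,0,0],0],[[0,0,0],[0,0,0],0]]}}

```text
time: 7.32
tcp_pos: [0.5463, 0.0103, 0.0698]
ee_rot: [-1.568, 0.103, -0.103]
wrist_force: [-0.6, -0.0, -0.4]
opening: 0.0001
```

Run:
```python
from h import *
st()
cv2.imwrite("pics/w7.png",manip.snapshot("wrist")[:,:,::-1])
```

```text
7.32 tray [ 97.4587 103.9066  69.7864] toolx [ 0.9914 -0.1308 -0.0001] z [ 0.1308  0.9914 -0.    ] F [-0.6172 -0.027  -0.3682] 0.0001292891507665974
```

View pics/w7.png

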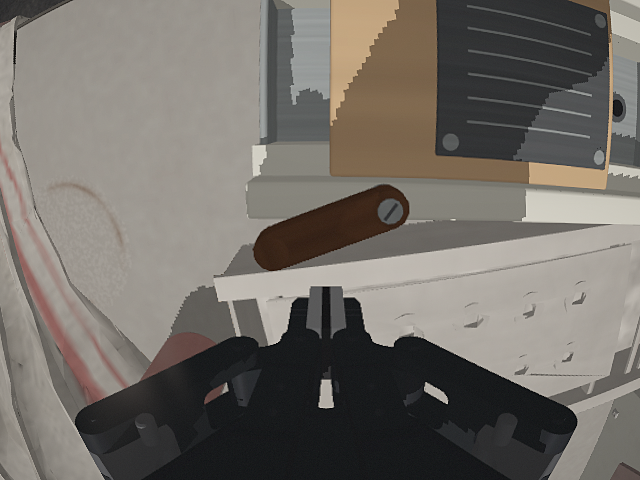

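The fingertips sit just outside the button's middle. I sweep them along an arc about the pivot.

Call:
{"op": "play_rows", "data": {"deltas": [[[-0.007,0,0],[0,0,0],0],[[-0.004,0,-0.003],[0,0,0],0],[[-0.005,0,-0.004],[0,0,0],0],[[-0.005,0,-0.004],[0,0,0],0],[[-0.004,0,-0.003],[0,0,0],0],[[-0.005,0,-0.003],[0,0,0],0],[[-0.005,0,-0.002],[0,0,0],0],[[0,0,0],[0,0,0],0]]}}

```text
time: 8.03
tcp_pos: [0.508, -0.0052, 0.0694]
ee_rot: [-1.569, 0.105, -0.104]
wrist_force: [0.4, -0.7, -0.2]
opening: -0.0002
```

Run:
```python
from h import *
st()
cv2.imwrite("pics/w8.png",manip.snapshot("wrist")[:,:,::-1])
```

```text
8.03 tray [117.8835  67.9384  69.3894] toolx [ 0.9912 -0.1326 -0.0005] z [ 0.1326  0.9912 -0.0003] F [ 0.3672 -0.7021 -0.1811] -0.00017248612094416727
```

View pics/w8.png

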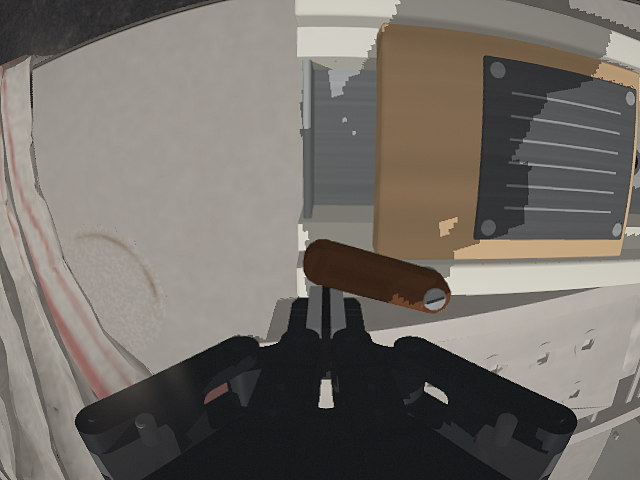

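The button has swung to about 0.3 rad and follows the fingers. Continuing the arc.

Call:
{"op": "play_rows", "data": {"deltas": [[[-0.005,0,0],[0,0,0],0],[[-0.005,0,0.0005],[0,0,0],0],[[-0.006,0,0.001],[0,0,0],0],[[-0.006,0,0.002],[0,0,0],0],[[-0.006,0,0.003],[0,0,0],0],[[-0.006,0,0.004],[0,0,0],0],[[0,0,0],[0,0,0],0]]}}

```text
time: 8.67
tcp_pos: [0.4752, 0.011, 0.0693]
ee_rot: [-1.568, 0.104, -0.102]
wrist_force: [-0.7, -0.6, 0.2]
opening: -0.0
```

Run:
```python
from h import *
st()
cv2.imwrite("pics/w9.png",manip.snapshot("wrist")[:,:,::-1])
```

```text
8.67 tray [106.1104  33.2637  69.2506] toolx [ 0.9913 -0.1313 -0.0012] z [0.1313 0.9913 0.    ] F [-0.7403 -0.604   0.1977] -4.544697593513237e-05
```

View pics/w9.png

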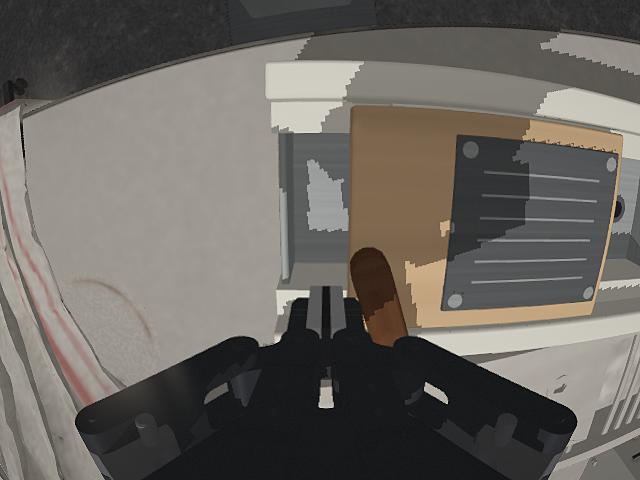

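The button is at about 1.2–1.3 rad. I finish the swing, back away in +x and rise.

Call:
{"op": "play_rows", "data": {"deltas": [[[-0.004,0,0.004],[0,0,0],0],[[-0.003,0,0.004],[0,0,0],0],[[-0.002,0,0.004],[0,0,0],0],[[0,0,0],[0,0,0],0],[[0,0,0],[0,0,0],0]]}}

```text
time: 9.13
tcp_pos: [0.4691, 0.0237, 0.0692]
ee_rot: [-1.568, 0.104, -0.103]
wrist_force: [0.4, -0.8, 0.6]
opening: 0.0003
```

Run:
```python
from h import *
st()
cv2.imwrite("pics/w10.png",manip.snapshot("wrist")[:,:,::-1])
```

```text
9.13 tray [94.3548 25.5578 69.1533] toolx [ 0.9913 -0.1313 -0.0007] z [0.1313 0.9913 0.0003] F [ 0.3936 -0.8448  0.6352] 0.00027288453920235376
```

View pics/w10.png

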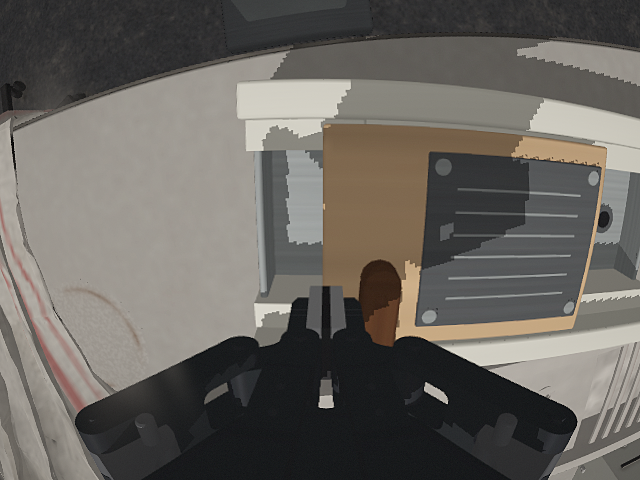

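The button now lies square across. Backing off, rising and moving clear so I can check from above.

Call:
{"op": "play_rows", "data": {"deltas": [[[0,0,-0.006],[0,0,0],0],[[0,0,-0.008],[0,0,0],0],[[0,-0.02,0],[0,0,0],0],[[0,-0.035,0],[0,0,0],0],[[0,-0.035,0],[0,0,0],0],[[0,-0.035,-0.015],[0,0,0],0],[[0,0,-0.035],[0,0,0],0],[[0,0,-0.035],[0,0,0],0]]}}

```text
time: 9.85
tcp_pos: [0.457, -0.0763, 0.1965]
ee_rot: [-1.57, 0.099, -0.105]
wrist_force: [0.7, -1.5, -0.3]
opening: -0.0004
```

Call:
{"op": "play_rows", "data": {"deltas": [[[0,0,-0.035],[0,0,0],0],[[0,0,-0.035],[0,0,0],0],[[0,0,-0.035],[0,0,0],0],[[0,0,-0.035],[0,0,0],0],[[0,0,0],[0,0,0],0],[[0,0,0],[0,0,0],0]]}}

```text
time: 10.35
tcp_pos: [0.437, -0.2159, 0.1939]
ee_rot: [-1.568, 0.108, -0.107]
wrist_force: [-0.8, 0.4, -0.5]
opening: -0.0001
```

Run:
```python
from h import *
st()
a=manip.snapshot("top")[225:335,280:445,::-1];cv2.imwrite("pics/t11.png",cv2.resize(a,None,fx=4.8,fy=4.8,interpolation=cv2.INTER_CUBIC))
a=manip.snapshot("scene")[200:335,250:380,::-1];cv2.imwrite("pics/s11.png",cv2.resize(a,None,fx=4.4,fy=4.4,interpolation=cv2.INTER_CUBIC))
```

```text
10.35 tray [336.1492  25.377  193.8646] toolx [ 0.9907 -0.136  -0.0007] z [0.136  0.9907 0.0004] F [-0.8044  0.3639 -0.4905] -0.00012592573316824314
```

View pics/t11.png

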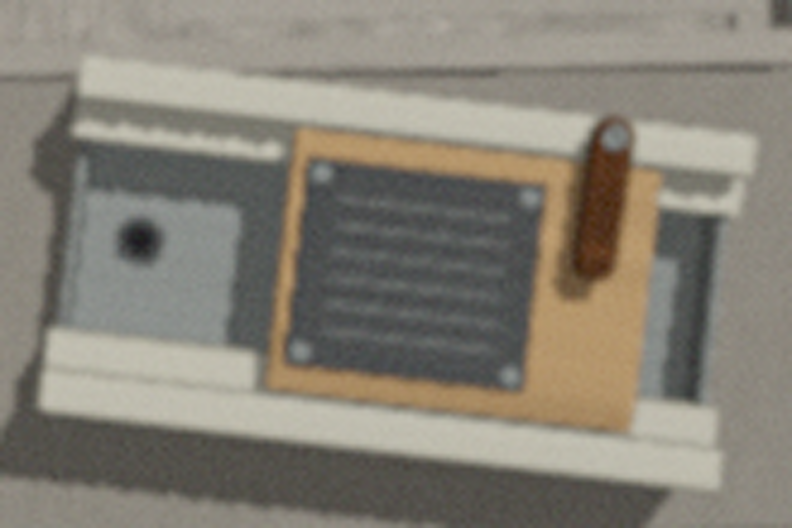

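View pics/s11.png

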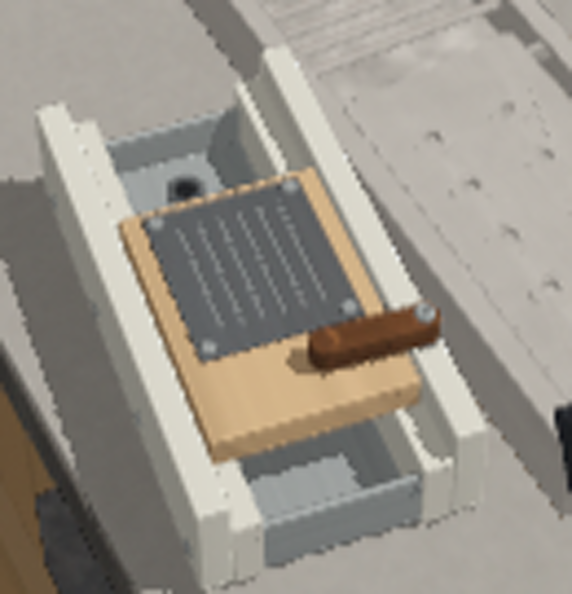

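Top view: the board's leading edge is at (660,170)–(632,430), unchanged at x ≈ 95.6. The button runs from its pivot (615,137) to its tip (592,275), parallel to that edge, so it stands at about 1.6 rad. The arm is clear, so I'm handing in.

Run:
```python
from workcell import manip
print(manip.sign_off())
```

```text
the job is handed in; nothing more can be done
None
```

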